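# Shut the small-parts chest

### The arm

A 7-joint arm with a two-finger parallel gripper is mounted at the origin on the work surface. World frame = base frame: x ahead of the robot, y to its left, z up, the work surface at z = 0. Lengths are in m, angles in rad, forces in N, time in s.
With the tool pointing down it reaches from about 0.425 to 1.025 m from the base axis. Payload 3.6 kg.
Tool frame: the origin (TCP) lies midway between the tips of the shut fingers; the grasp point (between the pads) lies arm.grip_depth behind it (arm.grip_depth is the distance from the TCP to the grasp point, in m); z points along the fingers, y is the line along which they close (so a half turn about z gives the same grasp; the last joint's range is limited). The gripper opens to 85 mm and grips with 20 to 120 N. Pads are 22 mm wide; open, the fingers measure 114 mm over their backs; the gripper's body (76 mm by 85 mm) begins 54 mm behind the grasp point. The pads swing forward as they close: fully open they stand 13 mm farther back than shut.
Start: joints at [-1.393, 0.591, 0.048, 1.609, -0.033, 0.943, -0.034], TCP at [0.194, 0.699, 0.231] pointing down, gripper open.
Joint ranges: [-2.69, 2.69], [-0.47, 2.24], [-1.27, 1.36], [0.19, 2.51], [-1.53, 4.68], [0.08, 2.07], [-3.09, 3.09]. Speed limits (rad/s): [2.57, 2.57, 3.14, 3.14, 3.14, 3.14, 3.14].

### API

Orientations are given as a unit quaternion [w, x, y, z].
In Python, from cell import arm gives the robot as it stands. The module is installed in compiled form; this text tells all that it offers. Calls block until the motion is done:
- arm.reach(position, orientation): joint-space move of the TCP to a pose.
- arm.move_straight(position, attitude=None, max_speed=0.15, threshold=None): straight line of the TCP; attitude=None keeps the orientation; max_speed is the mean speed in m/s. With threshold (N) it stops when the force on the tool has changed by that much, and returns True; else False.
- arm.move_j(angles): joint-space move.
- arm.gripper_to(opening, grasp_force=None): finger opening in m; grasp_force is the grip in N (None keeps the last); returns when the fingers have stopped.
- arm.hold(seconds).
- arm.solve_ik(position, orientation): joint angles nearest the present ones, or None.
- arm.state(): the state.
- arm.read_camera(name): name is "scene" or "top"; returns the picture (480x640x3 uint8, red, green, blue); there is no depth.
- arm.camera_params(name): a dict with "camera_matrix" (3x3 intrinsics, pixels), "origin" and "attitude" of the camera in the world. Camera axes: x right, y down, z forward; pixel columns grow to the right and rows downward; lengths in m; the calibration is good to about 2 mm. A picture is of the moment at which its call begins. camera_params takes no time and is no camera call.
A pose or a line that the arm cannot do raises arm.PlanningError and nothing moves.
- arm.hand_in(): hands the job in; it is judged then, once.
The state is a dict: "t": time; "qpos": joint angles; "dq": joint speeds; "effort": joint torques, N m; "tcp_pos": TCP position; "tcp_rot": TCP orientation; "contact_force": force on the tool from outside, world axes, zero at the start; "torque": the same for the moment, N m; "width": finger opening in m; "gripper_force": force on a finger pad.
Only numpy, scipy, OpenCV 4.12 (cv2) and the standard library are available. Lean on these libraries where they do the work, as an engineer would, in place of code of your own. Each camera call takes 0.05 s, during which the arm holds its last target. There are 200 camera calls.

### The job

Close up the small grey parts chest on the bench: with your fingertips gently push both open drawers fully home first, and only then push the raised lid over and down until it is fully shut, since the lid's front lip comes down over the drawer fronts. Push, never slam and never pull anything further open, and leave the wooden figure, the tape measure and the jar where they stand.

Things in the scene. Friction and masses are not known exactly. Their poses are not given: they have to be found in the camera images.
- chest: Grey steel parts chest fixed to the bench, 170 mm deep (its x), 240 wide (its y), 72 high without lid; origin at the centre of its underside. Front faces its own -x (roughly world +y); its +y is the left side when facing the front. Top 22 mm is an open tray under the lid; below, two drawers side by side. Shut drawer fronts lie at chest x = -0.093.
- drawer_left (a joint): Left drawer (centre at chest y = +0.060): how far it is open, m; 0 = fully home (rigid stop), starts at 0.03 to 0.075, opens along chest -x. Stays where left; pushing takes about 1.5 N plus 4 N per m/s. Flat front 116 mm wide, 6 to 50 mm above the bench. Faster than 0.5 m/s is slamming.
- drawer_right (a joint): Right drawer (centre at chest y = -0.060), otherwise the same as the left one.
- drawer_left_pull (a point): Centre of the outer (-x) face of the left drawer's aluminium pull strip: 70 mm wide, 8 mm high, 10 mm out from the drawer front, 34 mm above the bench; moves with the drawer. When shut it lies at chest x = -0.103.
- drawer_right_pull (a point): The same point on the right drawer's pull strip.
- lid (a joint): Lid angle, rad: 0 = shut flat (rigid stop), pi/2 = upright, starts at 1.4 to 1.85 (limit 2.0). Hinged along the chest's rear (+x) top edge. Stiff hinge (0.4 N m friction; lid 0.22 kg): it stays at any angle and does not fall, so push it all the way, 1 to 5 N near its edge. Faster than 3 rad/s is slamming.
- lid_hinge (a point): Middle of the lid's hinge line, at chest (0.085, 0, 0.072); the line runs along chest y.
- lid_edge (a point): Middle of the lid's free edge on its outer (upper when shut) face, 184 mm from the hinge; moves with the lid. The lid is a flat sheet 184 x 244 mm, 6 mm thick (its underside passes through the hinge line), with a 26 mm lip bent down along the free edge. Shut, its top is 78 mm above the bench; upright it reaches 256 mm.
- figure: Loose wooden jointed artist's figure standing on a 70 mm round base, 171 mm tall, behind the chest (0.18 to 0.21 m from its centre along +x), towards its left (+y) end; origin at the centre of its underside. Leave alone.
- tape: Loose black and green tape measure, 70 x 36 x 45 mm high, on the bench 0.27 to 0.31 m in front (-x) of the chest's centre; origin at the centre of its underside. Leave alone.
- jar: Loose small glass jar with a steel cap, 54 mm diameter, 75 mm high, about 0.2 m from the chest's centre off its right (-y) side; origin at the centre of its underside. Leave alone.

How it is judged:
On the way, in this order (a step that is already met when the one before it is completed fails the run):
1. both drawers are fully home while the lid is still raised (value of joint each of drawer_left, drawer_right below 0.006 m and value of joint lid above 0.6 rad), for 0.2 s.
2. the lid is shut over the shut drawers (value of joint each of drawer_left, drawer_right below 0.006 m and value of joint lid below 0.04 rad), for 0.2 s.
At the end, for the whole second after the job is handed in: Both drawers within 6 mm of fully home, the lid within 0.04 rad of shut and at rest, and figure, tape measure and jar within 30 mm of where they began (all of step 2 and velocity of joint lid below 0.05 rad/s and distance of each of figure, tape, jar from where it was at the start of the episode below 0.03 m); the robot touches nothing.
It fails at once if the lid came down below 0.6 rad while a drawer was open by more than 10 mm (value of joint lid below 0.6 rad and value of joint any of drawer_left, drawer_right above 0.01 m).
It fails at once if a drawer was pulled further out (beyond 90 mm) or the lid pushed further open (beyond 1.95 rad) (value of joint any of drawer_left, drawer_right above 0.09 m or value of joint lid above 1.95 rad).
It fails at once if a drawer was slammed (faster than 0.5 m/s) (velocity of joint any of drawer_left, drawer_right below -0.5 m/s).
It fails at once if the lid was slammed (faster than 3 rad/s) (velocity of joint lid below -3 rad/s).
It fails at once if the figure, tape measure or jar was lifted, tipped (0.35 rad) or moved more than 30 mm (distance of any of figure, tape, jar from where it was at the start of the episode above 0.03 m or angle between any of figure, tape, jar's own z axis and vertical above 0.35 rad).
It also fails if it takes over 61 s, if anything falls off the work surface, if the arm or the gripper's body presses on something with over 40 N, if the wrist force passes 120 N, or if a joint passes its speed limit or range.

## Working session

There is one attempt and no reset: what is moved stays moved. The work goes in short steps, each a Python script; the robot and the scene stay as the last script left them, time stands still between calls to the robot, and variables do not carry over. Pictures are saved under pics/ and viewed, at most 10 in all, crops included, and the job is handed in when it is done.

```bash
mkdir -p pics; python3 - <<'E'
from cell import arm
import cv2
for n in("scene","top"):
    cv2.imwrite(f"pics/{n}0.png",arm.read_camera(n)[:,:,::-1]); print(n,arm.camera_params(n))
s=arm.state(); print(s["t"],s["tcp_pos"],s["tcp_rot"],s["width"],arm.grip_depth)
E
```

```text
scene {'camera_matrix': array([[539.83340742,   0.        , 319.94443767],
       [  0.        , 539.83340742, 234.96249022],
       [  0.        ,   0.        ,   1.        ]]), 'origin': array([ 1.0703865 , -0.35270847,  0.99042117]), 'attitude': array([-0.2791134 ,  0.84265098,  0.43833997, -0.14104295])}
top {'camera_matrix': array([[468.27248052,   0.        , 327.86598536],
       [  0.        , 468.27248052, 239.59167812],
       [  0.        ,   0.        ,   1.        ]]), 'origin': array([0.45336724, 0.05363481, 0.98836006]), 'attitude': array([-0.03299385,  0.70768878, -0.70398114,  0.04998543])}
0.1 [0.19372742 0.69786583 0.23022836] [-7.21340667e-05  1.34929134e-01  9.90854703e-01 -1.03986737e-03] 0.08562225925110223 0.0187
```

View pics/scene0.png

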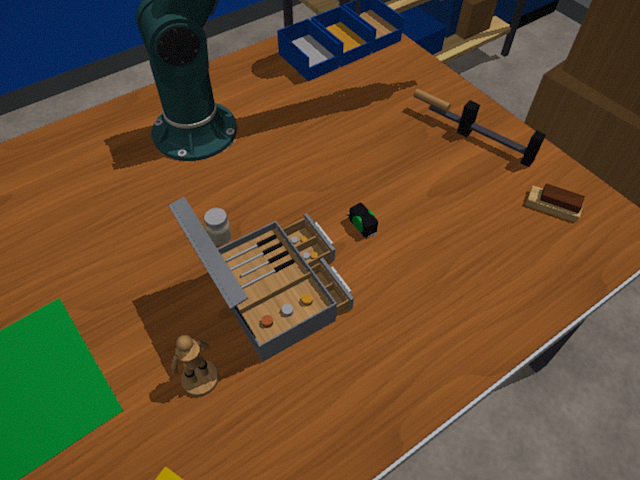

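View pics/top0.png

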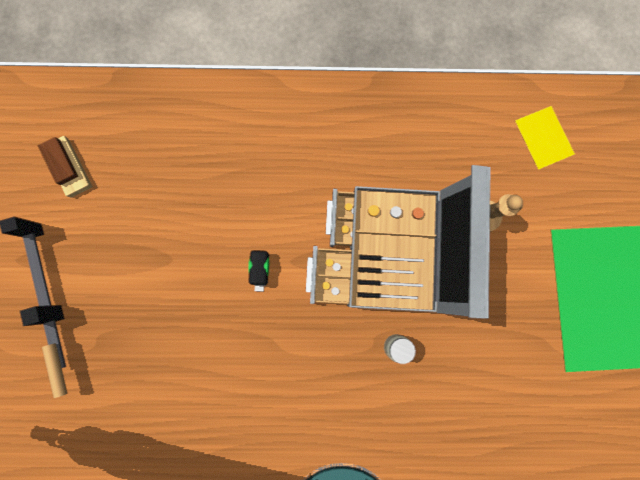

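The scene view shows the chest near (270,290), with the raised lid from (180,205) to (235,300) and the pulls near (325,235) and (341,280). In the top view the tray spans (355,188) to (440,310), with the pulls at (330,218) and (310,275). The tape is at (259,268), the jar at (402,350) and the figure at (510,205). Next I'll zoom in for corners and pull masks.

```bash
cat > h.py <<'E'
import numpy as np, cv2
from scipy.spatial.transform import Rotation as R
from cell import arm
def cam(n):
    p=arm.camera_params(n); q=p["attitude"]
    return p["camera_matrix"],np.array(p["origin"]),R.from_quat([*q[1:],q[0]]).as_matrix()
def ray(n,uv):
    K,o,A=cam(n); return o,A@np.linalg.solve(K,[*uv,1.])
def onplane(n,uv,z):
    o,d=ray(n,uv); return o+d*(z-o[2])/d[2]
def proj(n,P):
    K,o,A=cam(n); c=K@(A.T@(np.asarray(P)-o)); return c[:2]/c[2]
def tri(a,b):
    (o1,d1),(o2,d2)=ray("scene",a),ray("top",b)
    s=np.linalg.lstsq(np.c_[d1,-d2],o2-o1,rcond=None)[0]
    p,q=o1+s[0]*d1,o2+s[1]*d2; return (p+q)/2,np.linalg.norm(p-q)
E
python3 - <<'E'
from h import *
for n,(x0,y0,x1,y1) in dict(scene=(165,190,365,360),top=(295,155,530,325)).items():
    im=cv2.imread(f"pics/{n}0.png"); k=3.4
    c=cv2.resize(im[y0:y1,x0:x1],None,fx=k,fy=k,interpolation=cv2.INTER_CUBIC)
    for i in range(x0//20*20+20,x1,20):
        cv2.line(c,(int((i-x0)*k),0),(int((i-x0)*k),8),(0,0,255),1);cv2.putText(c,str(i),(int((i-x0)*k)-10,20),0,.4,(0,0,255))
    for i in range(y0//20*20+20,y1,20):
        cv2.line(c,(0,int((i-y0)*k)),(8,int((i-y0)*k)),(0,0,255),1);cv2.putText(c,str(i),(10,int((i-y0)*k)+4),0,.4,(0,0,255))
    cv2.imwrite(f"pics/{n}z.png",c)
    hsv=cv2.cvtColor(im,cv2.COLOR_BGR2HSV)
    m=((hsv[...,2]>170)&(hsv[...,1]<60)).astype(np.uint8); m[:y0]=0;m[y1:]=0;m[:,:x0]=0;m[:,x1:]=0
    for ct in cv2.findContours(m,0,2)[0]:
        if cv2.contourArea(ct)>15: r=cv2.minAreaRect(ct);print(n,cv2.contourArea(ct),np.round(r[0],1),np.round(cv2.boxPoints(r),1).tolist())
E
```

```text
scene 20.0 [343.  281.6] [[336.0, 274.0], [337.3999938964844, 272.8999938964844], [350.0, 289.20001220703125], [348.6000061035156, 290.29998779296875]]
scene 16.5 [323.5 232.4] [[314.8999938964844, 222.89999389648438], [316.0, 222.0], [332.0, 242.0], [330.8999938964844, 242.89999389648438]]
top 49.0 [399.  296.4] [[380.8999938964844, 296.6000061035156], [381.0, 294.3999938964844], [417.1000061035156, 296.20001220703125], [417.0, 298.3999938964844]]
top 40.5 [334.8 290.6] [[330.0, 289.0], [336.3999938964844, 285.79998779296875], [339.6000061035156, 292.20001220703125], [333.20001220703125, 295.3999938964844]]
top 64.0 [401.5 283.9] [[380.8999938964844, 284.20001220703125], [381.1000061035156, 281.6000061035156], [422.1000061035156, 283.70001220703125], [422.0, 286.29998779296875]]
top 43.5 [397.5 271.1] [[381.8999938964844, 271.6000061035156], [382.0, 269.1000061035156], [413.1000061035156, 270.6000061035156], [412.8999938964844, 273.1000061035156]]
top 39.5 [336.5 266.5] [[333.0, 263.0], [340.0, 263.0], [340.0, 270.0], [333.0, 270.0]]
top 57.5 [402.5 258.9] [[381.8999938964844, 258.8999938964844], [382.0, 256.6000061035156], [423.1000061035156, 258.79998779296875], [423.0, 261.20001220703125]]
top 295.0 [310.5 274.3] [[303.8999938964844, 302.5], [308.20001220703125, 245.39999389648438], [317.1000061035156, 246.10000610351562], [312.8999938964844, 303.1000061035156]]
top 80.0 [396. 211.] [[389.0, 211.0], [396.0, 204.0], [403.0, 211.0], [396.0, 218.0]]
top 260.0 [330.4 215.9] [[324.70001220703125, 242.6999969482422], [327.70001220703125, 188.5], [336.1000061035156, 189.0], [333.0, 243.1999969482422]]
top 1292.0 [480.  241.1] [[470.29998779296875, 316.8999938964844], [473.0, 164.89999389648438], [489.70001220703125, 165.1999969482422], [487.0, 317.20001220703125]]
```

View pics/scenez.png

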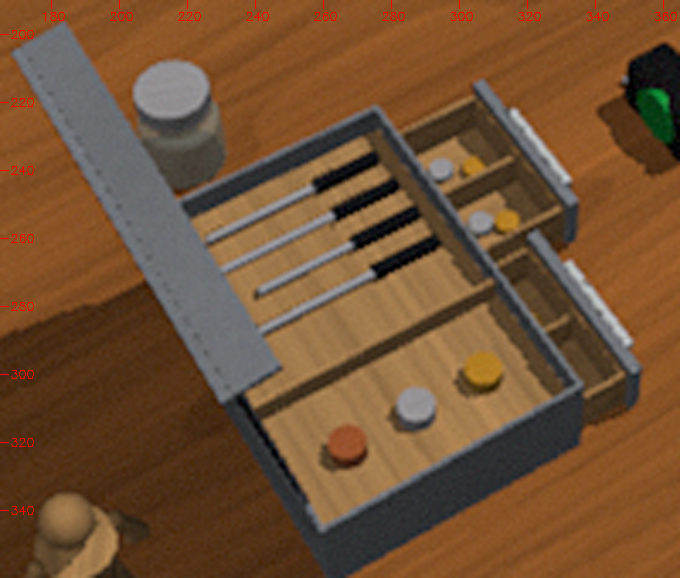

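View pics/topz.png

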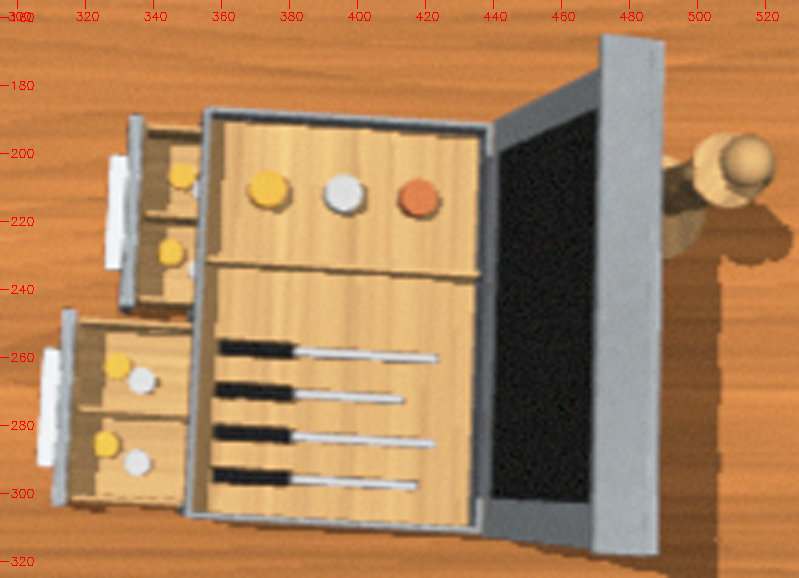

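The zooms show the tray corners and both pulls clearly. They also show the lid's outer free edge: top (490,167) to (488.5,318), scene (169,206) to (230,308). I'll triangulate these.

```bash
python3 - <<'E'
from h import *
np.set_printoptions(precision=4,suppress=True)
S=dict(FL=(335.6,303.2),FR=(275.9,221.8),RL=(258.8,345),Lp1=(351.2,290.9),Lp2=(333.5,267),Rp1=(332.9,243.2),Rp2=(317.1,222.1),E1=(230.3,308.2),E2=(169.1,205.6))
T=dict(FL=(355.3,187.3),FR=(349.7,307.1),RL=(439.4,192.4),RR=(436.2,310.9),Lp1=(327.4,200.9),Lp2=(325.9,234.1),Rp1=(308.2,257.4),Rp2=(305.9,291.8),E1=(490.3,166.8),E2=(488.5,317.9))
P={}
for k in S: P[k],e=tri(S[k],T[k]); print(k,P[k],"gap",round(e,4),"known-z",onplane("top",T[k],.038 if 'p' in k else .072)[:2] if k[0]!='E' else '')
c={k:onplane("top",T[k],.072)[:2] for k in("FL","FR","RL","RR")}
ctr=sum(c.values())/4
xa=(c["RL"]+c["RR"]-c["FL"]-c["FR"]);ya=(c["FL"]+c["RL"]-c["FR"]-c["RR"])
print("depth",np.linalg.norm(xa)/2,"width",np.linalg.norm(ya)/2)
a1=np.arctan2(xa[1],xa[0]);a2=np.arctan2(-ya[0],ya[1]);print(a1,a2)
a=(170*a1+240*a2)/410; X=np.array([np.cos(a),np.sin(a)]);Y=np.array([-X[1],X[0]])
loc=lambda p:np.array([(p[:2]-ctr)@X,(p[:2]-ctr)@Y,*p[2:]])
print("ctr",ctr,"yaw",a)
for k in P: print(k,loc(P[k]), loc(onplane("top",T[k],.038)[:2]) if 'p' in k else '')
for n in("E1","E2"):
    l=loc(P[n]); dx,dz=.085-l[0],l[2]-.072; print("lid len",np.hypot(dx,dz),"ang",np.arctan2(dz,dx)-np.arctan2(.006,.184))
for n,uv,z in(("tape",(259,268),.045),("jar",(402,351),.075),("fig",(515,203),.16)): print(n,loc(onplane("top",uv,z)[:2]),onplane("top",uv,z))
np.savez("chest.npz",ctr=ctr,a=a)
E
```

```text
FL [ 0.6685 -0.0237  0.0653] gap 0.001 known-z [ 0.6672 -0.0227]
FR [ 0.43   -0.0113  0.0628] gap 0.001 known-z [ 0.4299 -0.0111]
RL [ 0.6592 -0.1929  0.0682] gap 0.0003 known-z [ 0.6584 -0.1917]
Lp1 [0.6477 0.032  0.0293] gap 0.0001 known-z [0.646  0.0322]
Lp2 [0.5787 0.0358 0.0288] gap 0.0022 known-z [0.5768 0.035 ]
Rp1 [0.5295 0.0711 0.031 ] gap 0.0003 known-z [0.5288 0.0708]
Rp2 [0.4601 0.0761 0.0291] gap 0.0025 known-z [0.4593 0.0748]
E1 [ 0.662  -0.2286  0.2498] gap 0.0003 known-z 
E2 [ 0.4189 -0.2162  0.249 ] gap 0.0021 known-z 
depth 0.1690114478532856 width 0.23656118386122899
-1.6170427113479964 -1.6206479083986647
ctr [ 0.5447 -0.1013] yaw -1.6191530705971677
FL [-0.0835  0.1199  0.0653] 
FR [-0.0843 -0.1189  0.0628] 
RL [0.0859 0.1188 0.0682] 
Lp1 [-0.1381  0.0965  0.0293] [-0.1383  0.0947]
Lp2 [-0.1386  0.0273  0.0288] [-0.1378  0.0255]
Rp1 [-0.1714 -0.0235  0.031 ] [-0.1712 -0.0241]
Rp2 [-0.1731 -0.0931  0.0291] [-0.1718 -0.0938]
E1 [0.1215 0.1234 0.2498] 
E2 [ 0.1208 -0.1201  0.249 ] 
lid len 0.18151230703795532 ang 1.740578382214352
lid len 0.18055881229104015 ang 1.737883297465396
tape [-0.2684 -0.0513] [0.5064 0.1692 0.045 ]
jar [ 0.0194 -0.197 ] [ 0.347  -0.1112  0.075 ]
fig [0.2006 0.0855] [ 0.6203 -0.3058  0.16  ]
```

Left drawer is open about 35 mm, right about 69 mm, and the lid is at about 1.73 rad. The sizes check out. First I'll check reachability, then push the drawers.

```bash
cat >> h.py <<'E'
D=np.load("chest.npz"); ctr,a=D["ctr"],float(D["a"])
X=np.array([np.cos(a),np.sin(a)]);Y=np.array([-X[1],X[0]])
def W(x,y,z): return np.array([*(ctr+x*X+y*Y),z])
def quat(s):
    x=np.array([*(s*X),0]);z=np.array([0,0,-1.])
    q=R.from_matrix(np.c_[x,np.cross(z,x),z]).as_quat(); return np.array([q[3],*q[:3]])
def tcp():
    p=arm.state()["tcp_pos"]; return np.array([(p[:2]-ctr)@X,(p[:2]-ctr)@Y,p[2]])
def lidpt(th,r,d,y): return W(.085-r*np.cos(th)+d*np.sin(th),y,.072+r*np.sin(th)+d*np.cos(th))
E
python3 - <<'E'
from h import *
np.set_printoptions(precision=3,suppress=True)
for s in(1,-1):
    for p in(W(-.205,-.06,.2),W(-.2,-.06,.024),W(-.11,.06,.024),W(.2,-.03,.3),lidpt(1.75,.15,.04,-.03),lidpt(.8,.15,.01,-.03),lidpt(0,.15,.006,-.03)):
        print(s,p,arm.solve_ik(p,quat(s)))
E
```

```text
1 [0.495 0.106 0.2  ] [-0.076  0.375 -0.288  2.115  0.168  0.672  2.617]
1 [0.494 0.101 0.024] [-0.085  0.683 -0.281  2.212  0.595  0.318  2.217]
1 [0.61  0.006 0.024] [ 0.175  0.763 -0.372  1.973  0.546  0.504  2.504]
1 [ 0.505 -0.3    0.3  ] [-0.312  0.605  1.191  1.886 -0.635  1.098 -2.059]
1 [ 0.507 -0.251  0.212] [-0.372  0.726  1.186  2.018 -0.826  0.991 -1.951]
1 [ 0.515 -0.088  0.187] [ 0.195  0.405 -0.147  2.097  0.096  0.646  3.076]
1 [ 0.518 -0.035  0.078] [ 0.236  0.599 -0.347  2.163  0.457  0.449  2.623]
-1 [0.495 0.106 0.2  ] [-0.666  0.397  0.476  2.14  -0.291  0.666 -0.039]
-1 [0.494 0.101 0.024] [-0.423  0.683  0.179  2.226 -0.444  0.265  0.099]
-1 [0.61  0.006 0.024] [-0.251  0.754  0.243  1.993 -0.397  0.44   0.241]
-1 [ 0.505 -0.3    0.3  ] [-0.023  0.402  0.658  1.876 -0.296  0.962  0.72 ]
-1 [ 0.507 -0.251  0.212] [-0.236  0.567  0.891  2.013 -0.594  0.841  0.945]
-1 [ 0.515 -0.088  0.187] [-0.386  0.472  0.634  2.121 -0.443  0.68   0.499]
-1 [ 0.518 -0.035  0.078] [-0.204  0.595  0.251  2.183 -0.364  0.402  0.295]
```

```bash
python3 - <<'E'
from h import *
np.set_printoptions(precision=4,suppress=True)
q=quat(-1)
arm.gripper_to(0.0)
arm.reach(W(-.203,-.06,.2),q)
for y,x0 in((-.06,-.203),(.06,-.175)):
    arm.move_straight(W(x0,y,.12),q,.25)
    arm.move_straight(W(x0,y,.026),q,.12)
    x=-.095
    hit=arm.move_straight(W(x,y,.026),q,.05,threshold=8)
    s=arm.state();print(hit,tcp(),s["contact_force"],s["t"],s["width"])
    arm.move_straight(W(tcp()[0]-.03,y,.026),q,.1)
    arm.move_straight(W(tcp()[0],y,.16),q,.2)
arm.move_straight(W(-.25,.06,.2),q,.2)
cv2.imwrite("pics/top1.png",arm.read_camera("top")[150:330,240:540,::-1].repeat(2,0).repeat(2,1));print(arm.state()["t"])
E
```

```text
True [-0.1122 -0.0603  0.0258] [-0.2007  1.0111  0.9401] 6.2583 1.6272505245997956e-05
True [-0.1119  0.0596  0.0257] [-0.1132  0.1386  0.7911] 10.2917 -8.393806621712825e-05
12.325
```

View pics/top1.png

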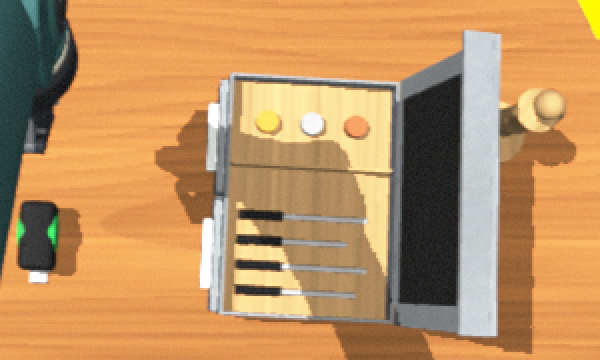

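Both drawers are flush with the chest front in the picture: the pulls line up near x≈210, and both pushes stopped at the same chest x. Now the lid.

```bash
python3 - <<'E'
from h import *
np.set_printoptions(precision=4,suppress=True)
q=quat(-1); y=-.03
arm.move_straight(W(-.25,.03,.35),q,.2)
arm.move_straight(W(.165,y,.35),q,.25)
arm.move_straight(W(.165,y,.21),q,.15)
def rep(t):
    s=arm.state();print(t,tcp(),np.round(s["contact_force"],2),round(s["t"],2))
rep("behind")
hit=arm.move_straight(W(.105,y,.215),q,.06,threshold=15); rep(hit)
# follow the arc until about 1.3 rad, then look
for th in(1.5,1.35):
    hit=arm.move_straight(lidpt(th,.15,.006+.011*np.sin(th),y),q,.06,threshold=15); rep((th,hit))
    if hit: break
cv2.imwrite("pics/scene2.png",arm.read_camera("scene")[:,:,::-1])
E
```

```text
behind [ 0.1654 -0.0294  0.2108] [-0.36  0.16 -0.79] 16.15
False [ 0.1044 -0.0304  0.2147] [-0.03  0.45  0.37] 17.3
(1.5, False) [ 0.0904 -0.0299  0.223 ] [ 0.9  -0.67  0.14] 17.72
(1.35, False) [ 0.0671 -0.03    0.2219] [-0.27  0.53  0.43] 18.25
```

View pics/scene2.png

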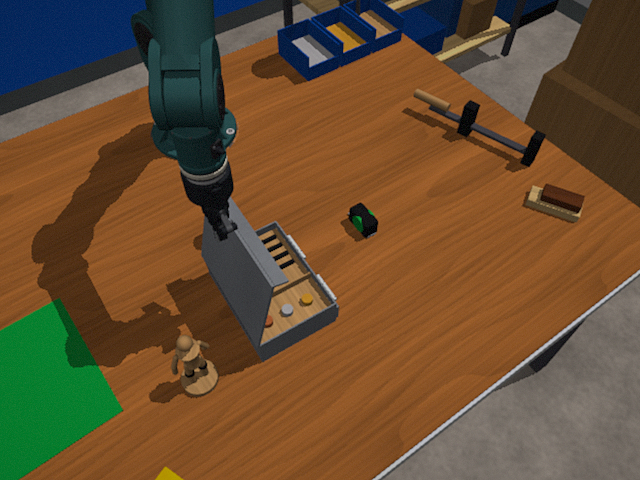

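The lid is past upright and is following the fingertip at about (225,225); nothing else has moved. I'll carry on down.

```bash
python3 - <<'E'
from h import *
np.set_printoptions(precision=4,suppress=True)
q=quat(-1); y=-.03
def rep(t):
    s=arm.state();print(t,tcp(),np.round(s["contact_force"],2),round(s["t"],2))
for th in(1.2,1.05,.9,.75,.6,.45,.3,.15):
    hit=arm.move_straight(lidpt(th,.15,.006+.011*np.sin(th),y),q,.07,threshold=20); rep((th,hit))
    if hit: break
else:
    p=W(*tcp()); p[2]=.068
    hit=arm.move_straight(p,q,.03,threshold=12); rep(("down",hit))
    arm.hold(.4); rep("hold")
    if hit:
        p=W(*tcp()); p[2]=.2
        arm.move_straight(p,q,.15); arm.move_straight(W(-.25,.0,.3),q,.25)
cv2.imwrite("pics/scene3.png",arm.read_camera("scene")[:,:,::-1]);cv2.imwrite("pics/top3.png",arm.read_camera("top")[:,:,::-1])
E
```

```text
(1.2, False) [ 0.0445 -0.0301  0.2175] [ 0.36 -0.18  0.27] 18.78
(1.05, False) [ 0.0227 -0.0302  0.2096] [-0.1   0.12  0.31] 19.27
(0.9, False) [ 0.0022 -0.0303  0.1982] [-1.1  -0.99  0.54] 19.75
(0.75, False) [-0.0164 -0.0303  0.1837] [ 0.57 -0.08  0.96] 20.24
(0.6, False) [-0.0326 -0.0304  0.1663] [ 0.22 -0.38  0.91] 20.73
(0.45, False) [-0.046  -0.0305  0.1464] [-0.01  0.34  0.08] 21.23
(0.3, False) [-0.0559 -0.0305  0.1246] [ 0.27 -0.   -0.4 ] 21.72
(0.15, False) [-0.0624 -0.0305  0.1014] [-0.15 -0.12  0.37] 22.21
('down', True) [-0.0625 -0.0301  0.078 ] [-1.88  0.72  9.09] 23.01
hold [-0.0625 -0.0301  0.078 ] [-0.78  1.05  8.47] 23.41
```

View pics/scene3.png

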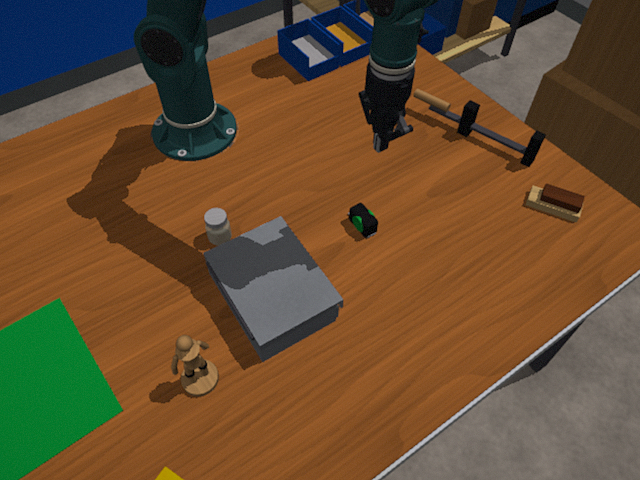

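The lid lies flat on the chest, from (210,255) to (340,300). The fingertip stopped hard at 78 mm, which is the shut height, and the figure, tape and jar haven't moved. The arm is clear.

```bash
python3 -c "
from cell import arm
print(arm.hand_in())"
```

```text
the job is handed in; nothing more can be done
None
```

I pushed both drawers fully home, then pushed the lid shut over them, left the figure, tape and jar untouched, and handed the job in at about 25 s; the hand-in returned no verdict.

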